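Zero the extension gauge, then draw its sprung rod to the length mark and hold

ROBOT

A 7-joint arm with a two-finger parallel gripper is mounted at the origin on the work surface. World frame = base frame: x ahead of the robot, y to its left, z up, the work surface at z = 0. Lengths are in mm, angles in rad, forces in N, time in s.
With the tool pointing down it reaches from about 400 to 875 mm from the base axis. Payload 4.4 kg.
Tool frame: the origin (TCP) lies where the fingers leave the gripper's body, on its centre line; the fingertips stand 73 mm ahead of it and the grasp point (between the pads) lies 54 mm ahead of it; z points along the fingers, y is the line along which they close (so a half turn about z gives the same grasp; the last joint's range is limited). The gripper opens to 85 mm and grips with 20 to 120 N. Pads are 22 mm wide; open, the fingers measure 114 mm over their backs; the gripper's body (76 mm by 85 mm) begins 54 mm behind the grasp point. The pads swing forward as they close: fully open they stand 13 mm farther back than shut.
Start: joints at [-1.327, 0.628, 0.038, 1.517, -0.027, 0.996, -0.02], TCP at [198.143, 619.077, 303.913] pointing down, gripper open.
Joint ranges: [-3.06, 3.06], [-0.37, 2.12], [-1.25, 1.32], [0.18, 2.47], [-1.1, 4.24], [0.23, 1.98], [-2.94, 2.94]. Speed limits (rad/s): [2.57, 2.57, 3.14, 3.14, 3.14, 3.14, 3.14].

INTERFACE

Orientations are given as [roll, pitch, yaw] about the fixed x, y, z axes, in that order (R = Rz(yaw) Ry(pitch) Rx(roll)).
In Python, from cell import ctrl gives the robot as it stands.
- The arm moves only by the tool send_rows, never from a script. Its argument "rows" is a list that holds one entry, the list of rows, each a list of 6 numbers: the shift along the tool's x, y, z in cm, then the turn, a rotation vector about the tool's x, y, z in rad. In form: [[[tx, ty, tz, wx, wy, wz], ...]]. A call has 1 to 10 rows; each row is the pose to reach, as a shift and turn from the pose commanded when the call began, along the tool's axes at that moment; what a row does not reach only later rows make up. A row lasts 1/10 s, in which the tool goes at most 50 mm and 8.59 degrees, less where a joint would pass 70% of its speed; a pose out of reach is approached as far as the arm can. A call with a gripper value outside its range is refused whole. "grip" is the closure in counts, from 0 (fully open) to 255 (shut), set as the call begins (left out, the last holds). The fingers move at their own pace and stop on an object; the grip force is fixed at half the most. Time passes only in rows, so rows that repeat a pose let the fingers close. It gives the time, the measured TCP pose, the force, the opening and the grip force at its end, in the units of the state.
- ctrl.read_state(): the state, without advancing time (a new reading comes with each control period).
- ctrl.get_image(name): name is "scene" or "top" or "wrist"; returns a dict with "pixels" (480x640x3 uint8, red, green, blue), "fx", "fy", "cx", "cy" (pixels), "D" ([k1, k2, p1, p2, k3] as OpenCV has them; the pictures are not rectified), "extrinsics" (4x4, takes a point from camera to world coordinates); the wrist camera has in their place "mount" (4x4, takes a point from camera to tool coordinates, whose origin is the TCP and whose axes are the flange's). Camera axes: x right, y up, looking along -z (the intrinsics and any distortion apply to the point x, -y, -z); pixel columns grow to the right and rows downward; lengths in mm; the calibration is good to about 2 mm. A picture is of the moment at which its call begins: read the wrist's pose just before it. There is no depth.
- ctrl.finish_job(): hands the job in; it is judged then, once.
The state is a dict: "clock": time; "qpos": joint angles; "qd": joint speeds; "tau": joint torques, N m; "eef_pos": TCP position; "tool_rot": TCP orientation; "force": force on the tool from outside, world axes, zero at the start; "torque": the same for the moment, N m; "width": finger opening in mm; "gripper_force": force on a finger pad.
Only numpy, scipy, OpenCV 4.12 (cv2) and the standard library are available. Lean on these libraries where they do the work, as an engineer would, in place of code of your own. Each camera call takes 0.05 s, during which the arm holds its last target. There are 200 camera calls.

TASK

Check the print shop's extension gauge: with its rod fully home, press the large zero button on the read-out box all the way down and let it come up again, without pressing the small button. Then take the rod's upright grip between the fingers, pull the rod out against its spring until the middle of the grip stands right over the length mark (the cross-bar under the rod), and finish there, holding it still: do not let go at the end. Leave the mark and everything else on the bench where they are.

Things in the scene. Friction and masses are not known exactly. Their poses are not given: they have to be found in the camera images.
- gauge: extension gauge, fixed: grey base plate 400 x 80 x 12 mm, round dark barrel (40 mm in diameter at its mouth, axis 62 mm above the bench) out of which a sprung rod slides. Origin: at bench height under the axis of the rod's grip when fully home. +x runs level from the grip into the barrel (mouth at x = 72 mm, plate from -140 to 260 mm); the rod pulls out along -x; z is up
- pull_rod: steel rod, 14 mm thick, axis 62 mm up, with an upright black grip on its end: round post, 22 mm in diameter from 74 to 108 mm above the bench, 26 mm from 50 to 71 mm. Origin: on the grip's vertical axis at bench height; axes as the gauge's. Slides along the gauge's x only, 0 (home) to 150 mm out. A spring draws it home: 4 N at home, 0.6 N more per 10 mm (7 to 11 N at the mark)
- rod_grip (a point): point on the rod's grip, on its vertical axis, 90 mm above the bench; moves with the rod
- mark_line (a point): length mark: middle of the top edge of a thin dark steel cross-bar (5 mm thick along the rod, 120 mm wide across it, top 40 mm above the bench) on an aluminium slide 24 x 40 mm on the rail under the rod, 60 to 110 mm from the grip's home place, on the robot's side. Axes as the gauge's. The slide is stiff (6 N) and must stay where it is
- readout: read-out box, fixed, grey, 120 x 170 x 50 mm, left or right of the gauge. Origin: centre of its underside; x away from the robot at yaw 0, y to the left, z up. On top: a dark display and, nearer the robot, two round black buttons 84 mm apart, tops 22 mm above the box
- zero_button_top (a point): centre of the top of the zero button: the large one of the two, 36 mm in diameter, the left one (+y of the box), 72 mm above the bench; pressed straight down
- zero_button (a joint): travel of the zero button in m: 0 up, 0.006 fully down; springs back; fully down takes about 5 N
- lamp_button_top (a point): centre of the top of the display-lamp button: the small one, 18 mm in diameter, the right one (-y of the box), 72 mm above the bench; not to be pressed
- lamp_button (a joint): travel of the lamp button in m: 0 up, 0.006 fully down
- ink_tin: loose ink tin, 96 mm across, 110 mm high, 1.2 kg; stands on the side of the bench opposite the read-out box. Origin: centre of its underside. Leave alone.
- small_tin: loose small tin, 60 mm across, 65 mm high, beside the gauge's barrel. Origin: centre of its underside. Leave alone.
- tape_roll: loose roll of tape lying flat, 90 mm across, 24 mm high, on the robot's side of the gauge. Origin: centre of its underside. Leave alone.
- squeegee: loose wooden squeegee with a rubber blade, 260 mm long, 55 mm high. Origin: centre of its underside. Leave alone.
- ink_knife: loose ink spatula lying on the other side of the barrel, handle towards the robot. Origin: centre of its underside. Leave alone.
- cleaner: loose white bottle, 64 mm across, 140 mm high. Origin: centre of its underside. Leave alone.
- screen_clamp: loose small steel clamp, 90 x 30 mm, 67 mm high over its screw. Origin: centre of its underside. Leave alone.
There are look-alikes about, which are no part of the job. What is shaped like the readout but orange is not meant.

How it is judged (in metres and radians):
On the way, in this order (a step that is already met when the one before it is completed fails the run):
1. the zero button is pressed fully down while the rod is home (value of joint zero_button above 0.005 m and x of rod_grip in the frame of gauge above -0.006 m), for 0.05 s.
2. the zero button is up again, the rod still home (value of joint zero_button below 0.0015 m and x of rod_grip in the frame of gauge above -0.006 m), for 0.1 s.
At the end, for the whole second after the job is handed in: The fingers hold the rod (at least 3 N of contact) with the axis of its grip within 5 mm of the length mark, measured along the rod, still (below 10 mm/s), the zero button up, the mark not shifted by 4 mm or more, and no loose thing propping the rod (x of rod_grip in the frame of mark_line between -0.005 and 0.005 m and contact force between the fingers and pull_rod above 3 N and linear speed of pull_rod below 0.01 m/s and value of joint zero_button below 0.0015 m and distance of mark_line from where it was at the start of the episode below 0.004 m and contact force between pull_rod and ink_tin below 0.3 N and contact force between pull_rod and small_tin below 0.3 N and contact force between pull_rod and tape_roll below 0.3 N and contact force between pull_rod and squeegee below 0.3 N and contact force between pull_rod and ink_knife below 0.3 N and contact force between pull_rod and cleaner below 0.3 N and contact force between pull_rod and screen_clamp below 0.3 N); the arm keeps its last pose, push and grip.
It fails at once if the small lamp button is pressed (value of joint lamp_button above 0.003 m).
It fails at once if the length mark is shifted (distance of mark_line from where it was at the start of the episode above 0.004 m).
It fails at once if a bystander is moved by more than 20 mm (distance of any of ink_tin, small_tin, tape_roll, squeegee, ink_knife, cleaner, screen_clamp from where it was at the start of the episode above 0.02 m).
It also fails if it takes over 48 s, if anything falls off the work surface, if the arm or the gripper's body presses on something with over 40 N, if the wrist force passes 120 N, or if a joint passes its speed limit or range.

## Working session

There is one attempt and no reset: what is moved stays moved. The work goes in short steps, Python scripts to look and compute and a tool call to move; the robot and the scene stay as the last step left them, time stands still between calls to the robot, and variables do not carry over. Pictures are saved under pics/ and viewed, at most 10 in all, crops included, and the job is handed in when it is done.

Besides the shell and the picture viewer there is one more tool, called after ">>>" as name(argument=value, ...) on one line, values as JSON. send_rows: Moves the arm, as the interface text tells. Its arguments: {"type":"object","properties":{"rows":{"type":"array","items":{"type":"array","items":{"type":"array","items":{"type":"number"}}}},"grip":{"type":"number"}},"required":["rows"]}

```bash
mkdir -p pics; cat > h.py <<'E'
import numpy as np, cv2
from scipy.spatial.transform import Rotation as R
from cell import ctrl
def grab(n,f=None):
    s=ctrl.read_state(); im=ctrl.get_image(n)
    if f: cv2.imwrite('pics/'+f,cv2.cvtColor(im['pixels'],cv2.COLOR_RGB2BGR))
    if n=='wrist':
        T=np.eye(4);T[:3,:3]=rot(s);T[:3,3]=s['eef_pos'];im['T']=T@np.array(im['mount'])
    else: im['T']=np.array(im['extrinsics'])
    return im
def rot(s):
    r=np.array(s['tool_rot'],float)
    return r if r.shape==(3,3) else R.from_euler('xyz',r).as_matrix()
def K(im): return np.array([[im['fx'],0,im['cx']],[0,im['fy'],im['cy']],[0,0,1.]])
def onplane(im,px,z):
    u=cv2.undistortPoints(np.array(px,float).reshape(-1,1,2),K(im),np.array(im['D'],float)).reshape(-1,2)
    d=np.c_[u[:,0],-u[:,1],-np.ones(len(u))]@im['T'][:3,:3].T; o=im['T'][:3,3]
    return o+d*((z-o[2])/d[:,2])[:,None]
def proj(im,P):
    p=(np.array(P,float).reshape(-1,3)-im['T'][:3,3])@im['T'][:3,:3]
    return cv2.projectPoints(p*[1,-1,-1],np.zeros(3),np.zeros(3),K(im),np.array(im['D'],float))[0].reshape(-1,2)
E
python3 - <<'E'
from h import *
s=ctrl.read_state();print(s)
for n in('scene','top'):
    im=grab(n,n+'.png');print(n,np.round(im['T'],2).tolist())
E
```

```text
{'clock': 0.0, 'qpos': array([-1.32680717,  0.62932987,  0.03844733,  1.51836267, -0.02697844,
        0.99630768, -0.02001521]), 'qd': array([-8.89351579e-04, -5.84514578e-04, -4.65913252e-05,  1.31921008e-03,
        2.55668605e-03,  1.96830194e-04, -6.14841019e-04]), 'tau': array([-4.08875536e-06, -5.63388169e+01,  1.22551918e+00, -1.93448693e+01,
        1.08755150e-02,  1.04704639e-02, -6.28192751e-06]), 'eef_pos': array([197.98741967, 618.60213734, 303.00131139]), 'tool_rot': array([-3.13970379e+00,  4.53411969e-05,  2.83179584e+00]), 'force': array([ 0.99149391, -0.07872825,  0.04639196]), 'torque': array([-0.03304965,  0.00277784,  0.00253884]), 'gripper_force': 0.0, 'width': 85.5332941983127}
scene [[0.84, -0.32, 0.44, 1162.41], [0.54, 0.53, -0.65, -883.86], [-0.02, 0.79, 0.62, 960.27], [0.0, 0.0, 0.0, 1.0]]
top [[-0.03, 1.0, -0.06, 429.1], [-1.0, -0.03, -0.01, 53.9], [-0.01, 0.06, 1.0, 1831.92], [0.0, 0.0, 0.0, 1.0]]
```

View pics/top.png

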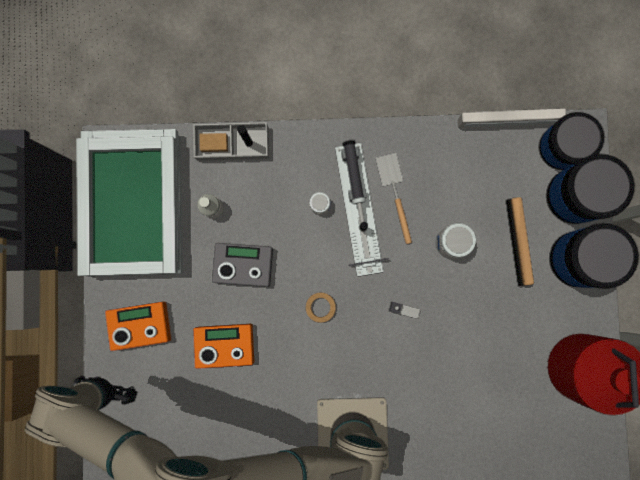

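View pics/scene.png

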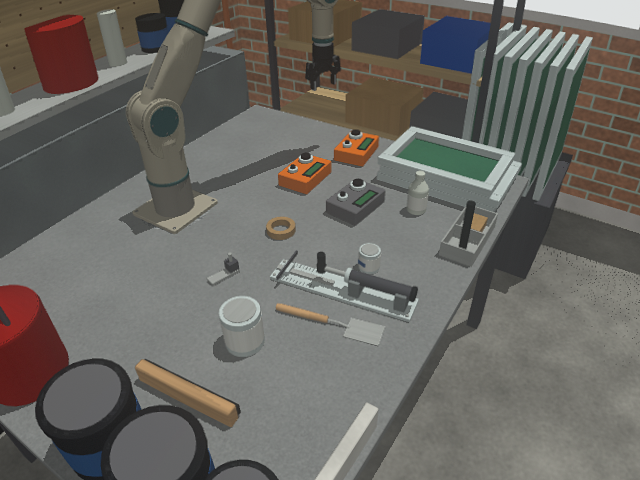

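The top view shows three look-alikes. The grey read-out is at (243,264), with its zero button at (227,271) and lamp button at (255,272). The orange boxes at (138,326) and (224,346) are not meant. The gauge grip is at (364,227) and the mark bar at about (369,263). I choose the grey box and check it in a close crop.

```bash
python3 - <<'E'
from h import *
im=grab('top');p=im['pixels'];b=cv2.cvtColor(p,cv2.COLOR_RGB2BGR)
c1=cv2.resize(b[235:295,205:280],None,fx=5,fy=5,interpolation=cv2.INTER_CUBIC)
c2=cv2.resize(b[205:285,335:395],None,fx=5,fy=5,interpolation=cv2.INTER_CUBIC)
out=np.zeros((400,690,3),np.uint8);out[:300,:375]=c1;out[:,385:685]=c2
cv2.imwrite('pics/crop.png',out)
g=p.max(2)
m=(g<45).astype(np.uint8)
for nm,(y0,y1,x0,x1) in dict(box=(240,290,210,275),gr=(210,280,340,390)).items():
    n,l,st,ce=cv2.connectedComponentsWithStats(m[y0:y1,x0:x1])
    for i in range(1,n):
        if st[i,4]>8: print(nm,ce[i]+[x0,y0],st[i])
P=lambda px,z:np.round(onplane(im,[px],z)[0])
print('zero',P((227,271),72),'lamp',P((255,272),72),'grip',P((364,227),108),'mark',P((369,263),40),'barrel',P((349,146),82))
for n,px in dict(tape=(321,307),tin=(320,203),clamp=(404,310)).items(): print(n,P(px,30))
E
```

```text
box [229.06451613 252.19354839] [16  6 12 11 31]
box [257.7 252.5] [46  8  4 11 20]
box [270.94117647 260.76470588] [60 14  3 14 17]
box [225.88636364 270.32954545] [11 26 11 10 88]
box [270. 273.] [60 29  1  9  9]
box [254.38461538 272.38461538] [43 31  4  4 13]
gr [363.18367347 226.12244898] [20 12  7  9 49]
zero [492. 355.  72.] lamp [487. 273.  72.] grip [606. -48. 108.] mark [505. -64.  40.] barrel [849. -13.  82.]
tape [378.  83.  30.]
tin [691.  77.  30.]
clamp [ 363. -163.   30.]
```

View pics/crop.png

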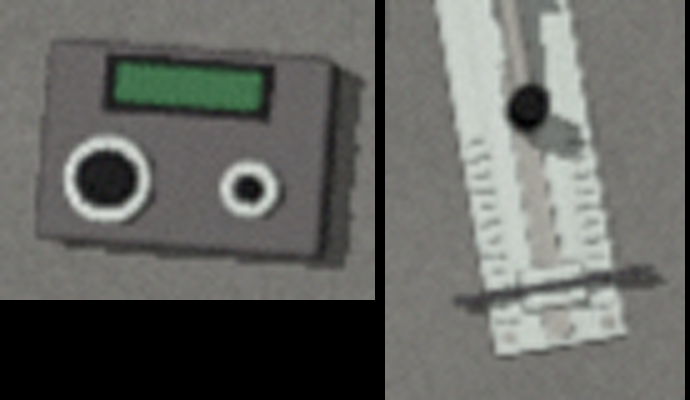

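The crop confirms the grey box: the large zero button is on the left at (226,270.5), the lamp on the right at (254.4,272.4). Their computed separation is 82 mm against 84 given. The bar sits about 102 mm from the grip, within the stated 60–110. Moving above the zero button with fingers shut.

>>> send_rows(rows=[[[-36,-16.2,0,0,0,0],[-36,-16.2,0,0,0,0],[-36,-16.2,0,0,0,0],[-36,-16.2,0,0,0,0],[-36,-16.2,0,0,0,0],[-36,-16.2,6,0,0,0],[-36,-16.2,6,0,0,0],[-36,-16.2,6,0,0,0],[-36,-16.2,6,0,0,0],[-36,-16.2,6,0,0,0]]], grip=255)

```text
clock: 1.15
eef_pos: [492.8, 352.7, 242.8]
tool_rot: [-3.139, -0.001, 2.827]
force: [-0.6, 0.6, 0.4]
width: -0.2
gripper_force: 0.0
```

>>> send_rows(rows=[[[0,0,0,0,0,0],[0,0,0,0,0,0],[0,0,0,0,0,0],[0,0,0,0,0,0]]])

```text
clock: 1.55
eef_pos: [490.9, 356.2, 244.4]
tool_rot: [3.141, 0.0, 2.834]
force: [-0.5, 0.9, -0.3]
width: 0.1
gripper_force: 0.0
```

```bash
python3 - <<'E'
from h import *
im=grab('wrist','w1.png');s=ctrl.read_state();print(s['clock'],s['eef_pos'],s['tool_rot'])
print(proj(im,[[492,355,72],[487,273,72]]))
E
```

```text
1.6 [491.02786025 355.85300753 244.26114819] [3.14105812e+00 7.51058036e-05 2.83328985e+00]
[[315.99991782 249.15106862]
 [211.53709603 273.82153181]]
```

View pics/w1.png

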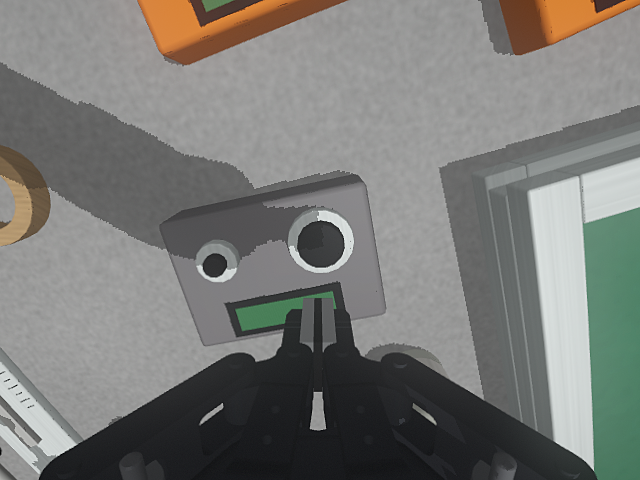

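The wrist view confirms it: zero button at (321,242), lamp at (215,264). Refining the offset.

```bash
python3 - <<'E'
from h import *
im=grab('wrist');s=ctrl.read_state()
q=onplane(im,[(321,242),(215,264)],72);print(q)
print('tool mm',rot(s).T@(q[0]-s['eef_pos']))
E
```

```text
[[487.85930117 359.86978219  72.        ]
 [480.38246272 278.41841508  72.        ]]
tool mm [  4.51427505   2.94788379 172.20794017]
```

>>> send_rows(rows=[[[0.3,0.2,5,0,0,0],[0.3,0.2,9,0,0,0],[0.3,0.2,9.8,0,0,0],[0.3,0.2,10.2,0,0,0],[0.3,0.2,10.5,0,0,0],[0.3,0.2,10.7,0,0,0],[0.3,0.2,10.7,0,0,0],[0.3,0.2,10.7,0,0,0]]])

```text
clock: 2.45
eef_pos: [489.8, 358.1, 138.7]
tool_rot: [3.14, 0.001, 2.832]
force: [-2.8, -2.0, 6.4]
width: -0.2
gripper_force: 2.9
```

>>> send_rows(rows=[[[0,0,0.2,0,0,0],[0,0,0.4,0,0,0],[0,0,0.4,0,0,0],[0,0,0.4,0,0,0]]])

```text
clock: 2.85
eef_pos: [489.8, 358.1, 138.2]
tool_rot: [3.139, 0.001, 2.831]
force: [-9.8, -6.4, 32.2]
width: 0.5
gripper_force: 16.1
```

>>> send_rows(rows=[[[0,0,-2,0,0,0],[0,0,-4,0,0,0],[0,0,-8,0,0,0],[0,0,-11,0,0,0],[0,0,-11,0,0,0]]])

```text
clock: 3.35
eef_pos: [492.5, 359.9, 248.9]
tool_rot: [3.131, 0.007, 2.831]
force: [0.9, 0.4, 0.1]
width: 0.3
gripper_force: 0.0
```

>>> send_rows(rows=[[[-23.4,-35.1,0,0,0,-0.46],[-23.4,-35.1,0,0,0,-0.46],[-23.4,-35.1,0,0,0,-0.46],[-23.4,-35.1,0,0,0,-0.46],[-23.4,-35.1,0,0,0,-0.46],[-23.4,-35.1,0,0,0,-0.46],[-23.4,-35.1,0,0,0,-0.46],[-23.4,-35.1,0,0,0,-0.46],[-23.4,-35.1,0,0,0,-0.46],[-23.4,-35.1,0,0,0,-0.46]]], grip=0)

```text
clock: 4.35
eef_pos: [606.3, -53.9, 242.9]
tool_rot: [-3.138, 0.002, -3.0]
force: [-0.0, 0.3, -0.8]
width: 85.4
gripper_force: 0.0
```

>>> send_rows(rows=[[[0,0,0,0,0,0],[0,0,0,0,0,0],[0,0,0,0,0,0],[0,0,0,0,0,0]]])

```text
clock: 4.75
eef_pos: [605.2, -46.3, 243.0]
tool_rot: [3.141, 0.0, -2.989]
force: [0.2, 0.3, 0.1]
width: 85.1
gripper_force: 0.0
```

```bash
python3 - <<'E'
from h import *
im=grab('wrist','w2.png');s=ctrl.read_state();print(s['clock'],s['eef_pos'],s['tool_rot'])
print(proj(im,[[606,-48,108],[505,-64,40]]))
E
```

```text
4.8 [605.18709915 -46.59860111 242.99153986] [ 3.14133133e+00  1.81440047e-04 -2.98956782e+00]
[[312.99638977 267.36200997]
 [313.0767955  102.07939754]]
```

View pics/w2.png

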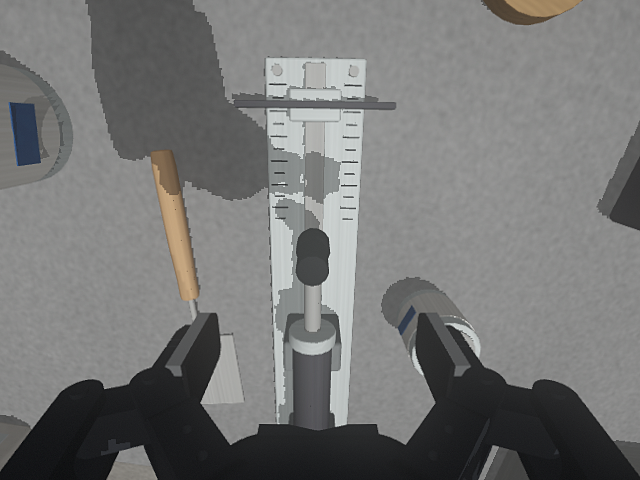

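The wrist view shows the grip's top at (313,268) and the bar running from (235,101) to (395,105). Both agree with the top-view estimates to about 1 px.

```bash
python3 - <<'E'
from h import *
im=grab('wrist');s=ctrl.read_state();p=im['pixels'].astype(int)
# bar: dark rows near each column
pts=[]
for u in list(range(245,288,3))+list(range(343,390,3)):
    col=p[85:120,u].sum(1); w=np.clip(np.median(col)*.75-col,0,None)
    if w.sum()>0: pts.append((u,85+(w*np.arange(35)).sum()/w.sum()))
pts=np.array(pts,float);f=cv2.fitLine(pts.astype(np.float32),cv2.DIST_HUBER,0,.01,.01).ravel();print(f,np.std(pts[:,1]-f[3]-(pts[:,0]-f[2])*f[1]/f[0]))
L=lambda u:(u,f[3]+(u-f[2])*f[1]/f[0])
B=onplane(im,[L(236),L(395)],40);print(B,np.linalg.norm(B[0]-B[1]))
d=B[1]-B[0];ux=np.array([d[1],-d[0],0])/np.linalg.norm(d);ux*=np.sign(ux[0]);print('yaw',np.arctan2(ux[1],ux[0]))
G=onplane(im,[(313,268)],108)[0];M=B.mean(0);print('grip',G,'mark',M,'dist along',(G-M)@ux,'lat',(G-M)@[-ux[1],ux[0],0])
print('tool mm to grip',rot(s).T@(G-s['eef_pos']))
E
```

```text
[9.9995929e-01 9.0202773e-03 3.1460696e+02 1.0291982e+02] 2.0777943501607905
[[ 513.54558702 -120.19925794   40.        ]
 [ 496.73561528   -4.77049135   40.        ]] 116.64636859357817
yaw 0.1446140760167933
grip [606.44829167 -48.28902858 108.        ] mark [505.14060115 -62.48487465  40.        ] dist along 102.2959709566425 lat -0.5518424077403228
tool mm to grip [ -1.03702687  -1.56447472 134.95528086]
```

>>> send_rows(rows=[[[-0.1,-0.15,5,0,0,0],[-0.1,-0.15,8,0,0,0],[-0.1,-0.15,9.6,0,0,0],[-0.1,-0.15,9.6,0,0,0],[-0.1,-0.15,9.6,0,0,0]]])

```text
clock: 5.35
eef_pos: [606.7, -48.8, 147.2]
tool_rot: [3.142, 0.0, -2.991]
force: [-0.6, -0.1, 0.3]
width: 85.3
gripper_force: 0.0
```

>>> send_rows(rows=[[[0,0,0,0,0,0],[0,0,0,0,0,0],[0,0,0,0,0,0],[0,0,0,0,0,0],[0,0,0,0,0,0],[0,0,0,0,0,0],[0,0,0,0,0,0],[0,0,0,0,0,0]]], grip=255)

```text
clock: 6.15
eef_pos: [606.7, -49.7, 147.6]
tool_rot: [-3.141, 0.001, -2.992]
force: [-0.7, -1.3, 6.2]
width: 20.3
gripper_force: 58.5
```

>>> send_rows(rows=[[[1,0,0,0,0,0],[2.5,0,0,0,0,0],[4,0,0,0,0,0],[5.5,0,0,0,0,0],[7,0,0,0,0,0],[8.5,0.05,0,0,0,0],[9.5,0.05,0,0,0,0],[10,0.05,0,0,0,0],[10.2,0.05,0,0,0,0],[10.2,0.05,0,0,0,0]]])

```text
clock: 7.15
eef_pos: [509.7, -63.2, 147.6]
tool_rot: [-3.141, 0.01, -2.991]
force: [9.1, 0.6, -4.2]
width: 20.4
gripper_force: 58.9
```

```bash
python3 - <<'E'
from h import *
im=grab('wrist','w3.png');s=ctrl.read_state();print(s['clock'],s['eef_pos'],s['tool_rot'],s['force'],s['width'])
t=grab('top');b=cv2.cvtColor(t['pixels'],cv2.COLOR_RGB2BGR)
print(proj(im,[[505.1,-62.5,40],[505.1,-62.5,108]]),proj(t,[[505.1,-62.5,40]]))
sc=grab('scene');print(proj(sc,[[505.1,-62.5,40],[505.1,-62.5,108]]))
b2=cv2.cvtColor(sc['pixels'],cv2.COLOR_RGB2BGR)
c=lambda i,x,y:cv2.resize(i[y-37:y+37,x-50:x+50],None,fx=4,fy=4,interpolation=cv2.INTER_CUBIC)
u=proj(sc,[[505.1,-62.5,70]])[0].astype(int)
w=cv2.cvtColor(im['pixels'],cv2.COLOR_RGB2BGR)
out=np.vstack([np.hstack([c(b,368,258),c(b2,*u)])]);cv2.imwrite('pics/c3.png',out);print(u)
E
```

```text
7.2 [509.87329086 -63.1843338  147.64837098] [-3.14104127  0.01041598 -2.99063376] [ 9.35418872  0.51671494 -2.98584772] 20.326987531794988
[[318.29808667 276.34970338]
 [318.53547141 352.88538919]] [[368.60551322 263.02709744]]
[[286.37298636 262.46745132]
 [284.84805566 243.29845571]]
[285 254]
```

View pics/w3.png

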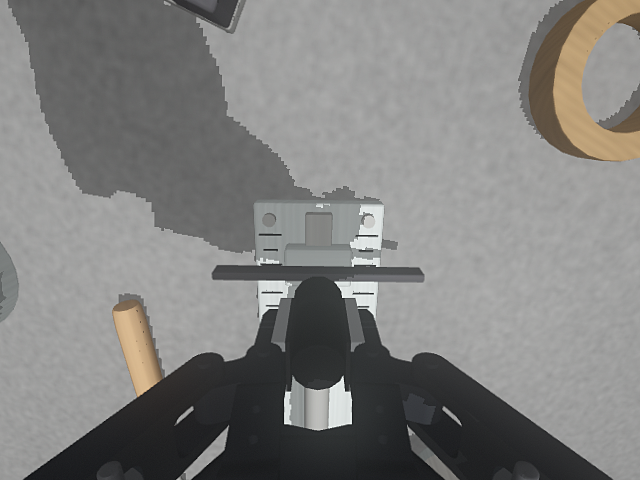

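View pics/c3.png

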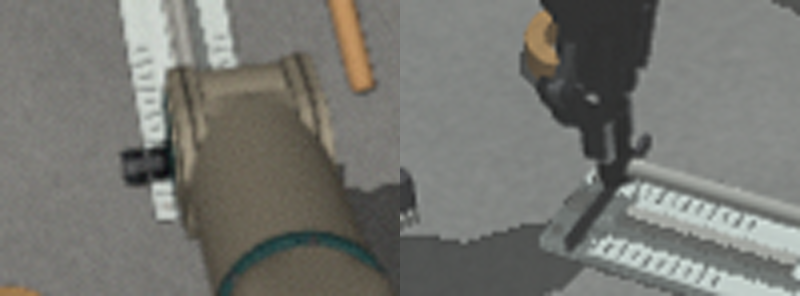

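The wrist view shows the grip's top circle at about (317,366), held between the pads, and the bar's top face centred at about (318,276.5). The rod still falls a few mm short of the mark, because the arm gives under the spring load.

```bash
python3 - <<'E'
from h import *
s=ctrl.read_state();im=grab('wrist')
p=im['pixels'].max(2); print([int(v) for v in p[335:400:2,317]])
G=onplane(im,[(317,366)],108)[0];M=onplane(im,[(318,276.5)],40)[0];u=np.array([.9895,.1445,0])
print(G,M,(G-M)@u,'tcp-mark',(np.array(s['eef_pos'])-M)@u, s['eef_pos'],s['force'])
print((rot(s)@[0,0,54]))
E
```

```text
[47, 44, 46, 45, 44, 45, 48, 46, 47, 46, 46, 46, 46, 47, 47, 48, 47, 48, 48, 50, 50, 50, 59, 59, 60, 59, 58, 45, 196, 191, 190, 191, 190]
[511.41255076 -62.1259568  108.        ] [505.51984091 -62.61552973  40.        ] 5.901579683002294 tcp-mark 4.34401556340516 [509.98832565 -63.15220852 147.63771903] [ 8.82734273 -0.17164456 -3.71558449]
[  0.56677957   0.05686031 -53.99699554]
```

>>> send_rows(rows=[[[0.2,0,0,0,0,0],[0.4,0,0,0,0,0],[0.57,0,0,0,0,0],[0.57,0,0,0,0,0],[0.57,0,0,0,0,0],[0.57,0,0,0,0,0],[0.57,0,0,0,0,0],[0.57,0,0,0,0,0]]])

```text
clock: 8.15
eef_pos: [504.6, -63.9, 147.6]
tool_rot: [-3.141, 0.011, -2.991]
force: [9.8, 0.7, -4.2]
width: 20.7
gripper_force: 58.9
```

```bash
python3 - <<'E'
from h import *
s=ctrl.read_state();im=grab('wrist');s2=ctrl.read_state()
print(s['clock'],s['eef_pos'],s2['eef_pos'],s['tool_rot'],s['force'],s['width'],s['gripper_force'])
u=np.array([.9895,.1445,0])
print('tcp travel',(np.array(s['eef_pos'])-[606.7,-49.7,147.6])@u)
a=proj(im,[[505.3,-62.5,40],[505.3,-62.5,108]]);print(a)
c=cv2.cvtColor(im['pixels'],cv2.COLOR_RGB2BGR)[240:430,190:450]
c=cv2.convertScaleAbs(c,alpha=2)
cv2.imwrite('pics/w4.png',cv2.resize(c,None,fx=3,fy=3,interpolation=cv2.INTER_CUBIC))
E
```

```text
8.15 [504.56898919 -63.94088931 147.6324036 ] [504.58299294 -63.92099416 147.61842549] [-3.14104306  0.01091077 -2.99054602] [ 9.75830738  0.65912266 -4.16165008] 20.722627826959968 58.854713675100356
tcp travel -103.11644369849462
[[318.18525803 284.96375472]
 [318.35416258 364.63892578]]
```

View pics/w4.png

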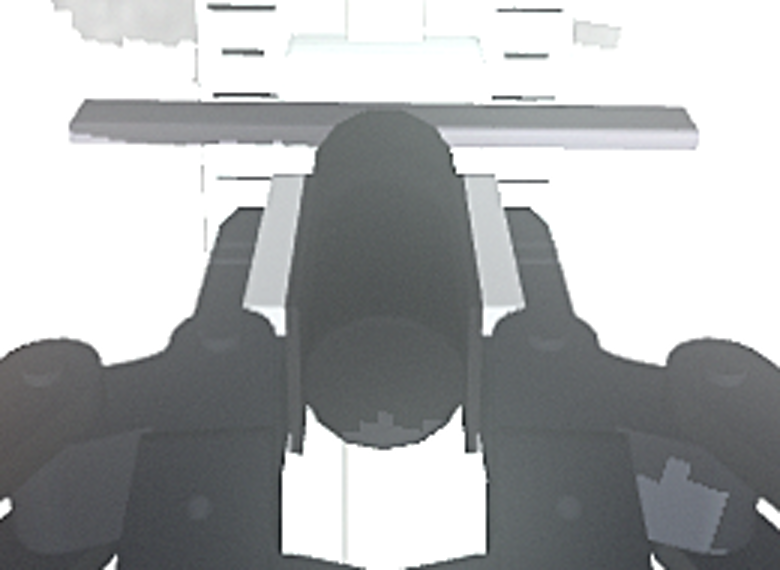

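The grip's top is at (318,367) against 365 expected directly over the mark, so it is about 1 mm short. I'll nudge it 1 mm and hand in.

>>> send_rows(rows=[[[0.1,0,0,0,0,0],[0.1,0,0,0,0,0],[0.1,0,0,0,0,0],[0.1,0,0,0,0,0],[0.1,0,0,0,0,0],[0.1,0,0,0,0,0],[0.1,0,0,0,0,0],[0.1,0,0,0,0,0]]])

```text
clock: 9.0
eef_pos: [503.8, -64.0, 147.6]
tool_rot: [-3.141, 0.011, -2.99]
force: [8.9, 1.5, -4.7]
width: 20.1
gripper_force: 58.8
```

```bash
python3 -c "
from h import *
s=ctrl.read_state();print(s['clock'],s['eef_pos'],s['gripper_force']);print(ctrl.finish_job())"
```

```text
9.0 [503.78881311 -64.0315137  147.61816898] 58.817131334217265
the job is handed in; nothing more can be done
None
```

I pressed the zero button to its stop and released it with the rod home, then pulled the grip to the length mark (within about 1–2 mm by my measurement) and handed in at 9.0 s still gripping it; the interface returned no verdict.

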